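# Pack the donated camera and latch the gasketed case

### The job

Pack the donated camera: set it down, without dropping it, flat on the foam in the open orange case, lens up, lengthways between the two grey end blocks. Then swing the lid down without slamming it and push the lid down over its latch, against the springy seal, until the latch catches and the lid stays down by itself; feel for the catch and do not force the lid, it cracks above 30 N. Leave the other goods on the bench where they are.

Things in the scene. Friction and masses are not known exactly. Their poses are not given: they have to be found in the camera images.
- camera_mid (a point): Compact black and silver camera on its back, round lens up: body 100 mm (own x) x 56 mm (own y) x 34 mm tall, lens barrel 46 mm across, 13 mm above the body; 0.2 to 0.4 kg. This point is the body's centre, 17 mm above its underside; z up through the lens. Grip it across its 56 mm width (own y).
- case: Orange hard case standing open, fixed to the bench: 200 mm (own x) x 240 mm (own y), rim 76 mm high, walls 8 mm. Origin: centre of its underside, z up. Hinge on its own +x side, latch on its -x side: a sprung metal catch in the middle, up to 18 mm outside the wall and 123 mm above the origin. A black seal strip 10 mm wide lines the rim inside, up to 98 mm above the origin.
- foam_seat (a point): Centre of the place for the camera: on the foam floor inside the case, 12 mm above the case's underside. Axes as the case. Two grey foam end blocks, 24 mm high above the floor, stand at +y and -y with a 112 mm gap between them, so the camera lies with its 100 mm length along the case's y. Along x the case is open from -82 to +82 mm.
- lid (a joint): Lid angle in rad: 0 level (closed), 1.57 upright; starts 1.4 to 1.65. Stays where it is left; 1 to 5 N at the free edge swings it. Coming down it meets the catch at 0.12 to 0.18, the seal at about 0.065. The catch takes hold somewhere between -0.03 and 0.035, which cannot be read beforehand; a hard stop lies 2 mm beyond. Not caught, the seal lifts it back above 0.055; latched it stays below 0.045.
- cover: The lid's orange plate; frame on the hinge line, at angle 0 its axes are the case's. Plate 12 to 198 mm from the hinge along own -x, 240 mm wide, own z 0 (inside) to 14 mm (outer face, low ribs 3 mm more at y +-85 mm); a black tongue 40 mm wide reaches to 212 mm. Pushed at the press spot it takes about 9 to 18 N for the latch to catch; more than 30 N cracks it.
- lid_hinge (a point): Point on the hinge line, middle of the case's +x side: 100 mm from the case's origin along its x, 85 mm above it. The lid turns here about the case's y axis (frame turns with the lid).
- press_spot (a point): Centre of a white disc, 26 mm across, on the lid's outer face, where to push: 180 mm from the hinge line, 14 mm above it when the lid is level.
- lens_cap: Bystander, leave alone: loose black lens cap, a disc 52 mm across and 8 mm thick. Origin at the centre of its underside.
- spare_lens: Bystander, leave alone: loose grey lens barrel standing upright, 68 mm across and 65 mm tall. Origin at the centre of its underside.
- mug: Bystander, leave alone: blue mug, 80 mm across, 90 mm tall, handle on its own +y side. Origin at the centre of its underside.
- tape: Bystander, leave alone: yellow tape roll lying flat, 100 mm across, 48 mm tall. Origin at the centre of its underside.
- jar: Bystander, leave alone: green glass jar with red cap, 64 mm across, 90 mm tall. Origin at the centre of its underside.
- toy_car: Bystander, leave alone: red toy car, about 110 x 50 x 44 mm. Origin at the centre of its underside.
- price_gun: Bystander, leave alone: blue pricing gun lying on its side, about 150 x 120 x 36 mm. Origin at the centre of its underside.
Things that resemble listed ones, but are neither listed nor needed, are in the scene too. Leave any purple look-alike of the part that bears camera_mid alone.

How it is judged:
By the outcome, as a careful person would: the job done as asked, in the order asked, and still so for the second after the job is handed in, with the robot touching nothing.
It also fails if it takes over 64 s, if anything falls off the work surface, if the arm or the gripper's body presses on something with over 40 N, if the wrist force passes 120 N, or if a joint passes its speed limit or range.

### The arm

A 6-joint arm with a two-finger parallel gripper is mounted at the origin on the work surface. World frame = base frame: x ahead of the robot, y to its left, z up, the work surface at z = 0. Lengths are in m, angles in degrees, forces in N, time in s.
With the tool pointing down it reaches from about 0.25 to 0.725 m from the base axis. Payload 9.7 kg.
Tool frame: the origin (TCP) lies between the finger pads; the fingertips stand 17 mm ahead of it and the grasp point (between the pads) lies 2 mm behind it; z points along the fingers, y is the direction in which the jaws open and shut (so a half turn about z gives the same grasp; the last joint's range is limited). The gripper opens to 85 mm and grips with 20 to 120 N. Pads are 22 mm wide; open, the fingers measure 114 mm over their backs; the gripper's body (76 mm by 85 mm) begins 54 mm behind the grasp point. The pads swing forward as they close: fully open they stand 13 mm farther back than shut.
Start: joints at [-70.015, 4.979, 10.078, 95.1, 0, 90], TCP at [0.188, -0.517, 0.248] pointing down, gripper open.
Joint ranges: [-179.16, 179.16], [-48.56, 103.87], [-65.8, 70.77], [-126.05, 130.52], [-82.76, 87.17], [-180, 180]. Speed limits (degrees/s): [127.2, 127.2, 147.25, 180, 180, 180].

### API

Orientations are given as [roll, pitch, yaw] about the fixed x, y, z axes, in that order (R = Rz(yaw) Ry(pitch) Rx(roll)).
In Python, from workcell import monitor, cams, order gives the robot as it stands. The module is installed in compiled form; this text tells all that it offers.
- The arm moves only by the shell command python3 -m handwheel 'ROWS' [OPENING] [FORCE]. ROWS is JSON, a list of rows, each a list of 6 numbers: the shift along the tool's x, y, z in m, then the turn, a rotation vector about the tool's x, y, z in degrees. In form: [[tx, ty, tz, wx, wy, wz], ...]. A call has exactly 8 rows; each row shifts and turns the commanded pose from where the row before left it, along the tool's axes as they then stand; what a row does not reach is not made up. A row lasts 1/12 s, in which the tool goes at most 41.7 mm and 7.16 degrees, less where a joint would pass 70% of its speed; a pose out of reach is approached as far as the arm can. A call is refused whole if a number of a shift passes 0.0417 or a number of a turn 7.16, either way. A call with a gripper value outside its range is refused whole. OPENING is the opening, from -1 (shut) to 1 (fully open), set as the call begins (- or left out, the last holds). The fingers move at their own pace and stop on an object; FORCE is the grip in N (left out, the last holds). Time passes only in rows, so rows that do not move let the fingers close, or fill a call up. It gives the time, the measured TCP pose, the force and the opening at its end, in the units of the state.
- monitor.get_obs(): the state, without advancing time (a new reading comes with each control period).
- cams.camera(name): name is "scene" or "top" or "wrist"; returns a dict with "img" (480x640x3 uint8, red, green, blue), "depth" (480x640 float32, m along the optical axis (not along the pixel's ray), 0 where there is no reading), "fx", "fy", "cx", "cy" (pixels), "rvec" (rotation vector, rad) and "tvec" (3), from world to camera coordinates, as OpenCV has them; the wrist camera has in their place "tool_from_camera" (4x4, takes a point from camera to tool coordinates, whose origin is the TCP and whose axes are the flange's). Camera axes: x right, y down, z forward; pixel columns grow to the right and rows downward; lengths in m; the calibration is good to about 2 mm. A picture is of the moment at which its call begins: read the wrist's pose just before it.
- order.job_done(): hands the job in, once; it reports no verdict.
The state is a dict: "time": time; "q": joint angles; "qd": joint speeds; "joint_efforts": joint torques, N m; "ee_pos": TCP position; "tcp_rot": TCP orientation; "wrist_force": force on the tool from outside, world axes, zero at the start; "torque": the same for the moment, N m; "opening": finger opening in m.
Only numpy, scipy, OpenCV 4.12 (cv2) and the standard library are available. Lean on these libraries where they do the work, as an engineer would, in place of code of your own. Each camera call takes 0.05 s, during which the arm holds its last target. There are 200 camera calls.

## Working session

There is one attempt and no reset: what is moved stays moved. The work goes in short steps, Python scripts to look and compute and a shell command to move; the robot and the scene stay as the last step left them, time stands still between calls to the robot, and variables do not carry over. Pictures are saved under pics/ and viewed, about 8 in all and at most 12, crops included, and the job is handed in when it is done.

```bash
mkdir -p pics
cat > h.py <<'E'
import numpy as np, cv2
from scipy.spatial.transform import Rotation as R
from workcell import monitor, cams, order
def snap(name):
    o=monitor.get_obs(); c=cams.camera(name)
    K=np.array([[c['fx'],0,c['cx']],[0,c['fy'],c['cy']],[0,0,1]])
    if name=='wrist':
        T=np.eye(4); T[:3,:3]=R.from_euler('xyz',o['tcp_rot'],degrees=True).as_matrix(); T[:3,3]=o['ee_pos']
        W=T@np.array(c['tool_from_camera'])
    else:
        r=cv2.Rodrigues(np.array(c['rvec'],float))[0]; W=np.eye(4); W[:3,:3]=r.T; W[:3,3]=-r.T@np.array(c['tvec']).ravel()
    d=c['depth']; v,u=np.mgrid[:480,:640]
    P=np.stack([(u-c['cx'])/c['fx']*d,(v-c['cy'])/c['fy']*d,d],-1)@W[:3,:3].T+W[:3,3]
    P[d==0]=np.nan
    np.savez('%s.npz'%name,img=c['img'],P=P,W=W,K=K)
    return c['img'],P
def save(img,f,box=None,s=1):
    if box: u0,v0,u1,v1=box; img=img[v0:v1,u0:u1]
    cv2.imwrite('pics/'+f,cv2.resize(img[...,::-1],None,fx=s,fy=s,interpolation=cv2.INTER_CUBIC))
E
python3 - <<'E'
from h import *
print(monitor.get_obs())
for n in ('scene','top'):
    i,P=snap(n); save(i,n+'1.png')
E
```

```text
{'time': 0.0, 'q': array([-7.00148692e+01,  5.01105201e+00,  1.00328635e+01,  9.50983099e+01,
       -7.66039537e-04,  8.99991521e+01]), 'qd': array([ 0.0021501 , -0.11006835, -0.04038356, -0.0554458 ,  0.01016718,
       -0.03634843]), 'joint_efforts': array([ 1.40912889e-03, -5.20389426e+01,  4.64801002e+01,  1.62689510e-02,
        4.50229618e-05, -9.32594503e-06]), 'ee_pos': array([ 0.1879028 , -0.51668635,  0.24756926]), 'tcp_rot': array([-1.79923502e+02,  7.64906752e-04,  1.99859797e+01]), 'wrist_force': array([ 0.39677451, -0.53621046,  0.23037543]), 'torque': array([-0.02338163,  0.00667835, -0.02241701]), 'opening': 0.08524473106268163}
```

View pics/scene1.png

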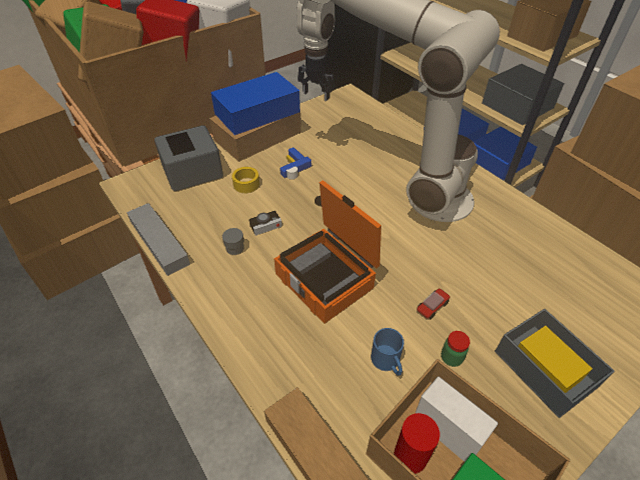

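View pics/top1.png

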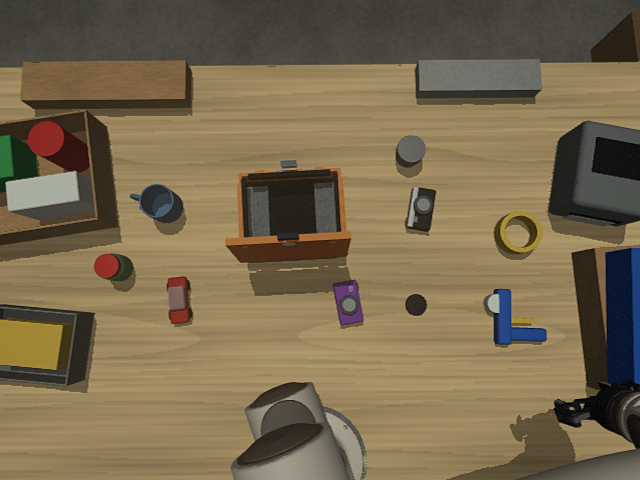

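The top picture shows the black and silver camera at (421,209) and the open case at (291,215), with its latch at (288,163) and hinge near (288,245). Things that could be taken for the camera are the purple look-alike (348,302), the lens cap (416,304) and the spare lens (411,151). I choose the one at (421,209), and will check it in a crop and measure.

Run:
```python
from h import *
z=np.load('top.npz'); P=z['P']; img=z['img']
save(img,'crop.png',(215,140,455,320),3.3)
def rect(name,u0,v0,u1,v1,zl,zh):
    p=P[v0:v1,u0:u1].reshape(-1,3); p=p[(p[:,2]>zl)&(p[:,2]<zh)]
    print(name,len(p),'med',np.nanmedian(p,0).round(4),cv2.minAreaRect(p[:,:2].astype(np.float32)*1000))
    return p
rect('bodytop',400,180,445,240,.026,.040)
rect('body all',400,180,445,240,.02,.07)
rect('lens',400,180,445,240,.042,.06)
rect('rim',225,155,360,245,.068,.082)
rect('seal',225,155,360,245,.09,.101)
rect('latch',270,150,310,170,.1,.13)
rect('foam',240,175,345,240,.005,.018)
rect('blocks',240,175,345,240,.030,.042)
rect('cover',215,220,365,275,.13,.36)
for u,v in [(421,209),(423,205),(412,220),(288,163),(291,200),(258,210),(328,210),(291,248),(232,246),(345,243)]: print(u,v,P[v,u].round(4))
```

```text
bodytop 678 med [ 0.5757 -0.2641  0.0341] ((591.4606323242188, -267.1558837890625), (59.19852828979492, 100.8085708618164), 79.45394897460938)
body all 994 med [ 0.5878 -0.2652  0.0356] ((591.5662231445312, -266.5362548828125), (60.52745056152344, 100.80255126953125), 79.39722442626953)
lens 278 med [ 0.597  -0.2683  0.0475] ((596.7225952148438, -268.4263610839844), (43.66395568847656, 44.59407043457031), 14.413400650024414)
rim 836 med [0.6237 0.0311 0.0755] ((606.0140991210938, 45.40386962890625), (162.5408935546875, 250.03636169433594), 2.9578194618225098)
seal 641 med [0.6593 0.0511 0.0955] ((607.4675903320312, 45.31263732910156), (153.0653533935547, 224.18202209472656), 3.657000780105591)
latch 106 med [0.6865 0.0497 0.1094] ((685.6334228515625, 49.107418060302734), (34.93403244018555, 14.284830093383789), 89.34661865234375)
foam 2683 med [0.6071 0.0461 0.0122] ((601.8441162109375, 33.910125732421875), (137.95718383789062, 243.2904052734375), 2.7212741374969482)
blocks 2038 med [0.591  0.1003 0.0362] ((599.3847045898438, 46.51685333251953), (140.2508087158203, 210.67556762695312), 2.977119207382202)
cover 2756 med [0.4799 0.0388 0.2534] ((481.5646057128906, 38.935890197753906), (34.0328369140625, 240.0464630126953), 2.7230911254882812)
421 209 [ 0.5857 -0.2648  0.0494]
423 205 [ 0.5958 -0.2704  0.0467]
412 220 [ 0.5617 -0.2453  0.0346]
288 163 [0.6846 0.0478 0.1083]
291 200 [0.617  0.046  0.0143]
258 210 [0.5892 0.1244 0.0345]
328 210 [ 0.5871 -0.044   0.0385]
291 248 [0.4773 0.0354 0.2238]
232 246 [0.4771 0.1465 0.2723]
345 243 [ 0.4843 -0.0727  0.2439]
```

View pics/crop.png

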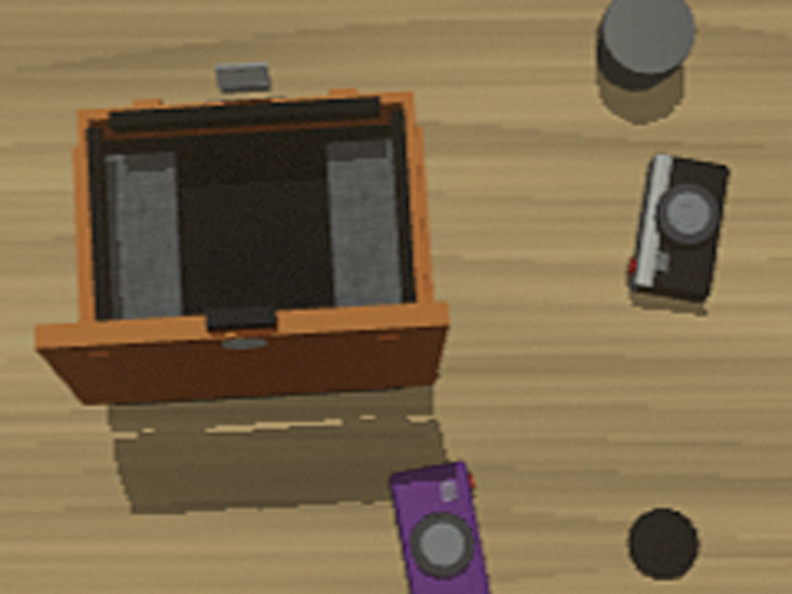

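The crop confirms it: black body, silver strip, round lens up, and not the purple one. I move off now and refine the case frame at the same time.

```bash
python3 -m handwheel '[[0.029,-0.006,0,0,0,0],[0.029,-0.006,0,0,0,0],[0.029,-0.006,0,0,0,0],[0.029,-0.006,0,0,0,0],[0.029,-0.006,0,0,0,0],[0.029,-0.006,0,0,0,0],[0.029,-0.006,0,0,0,0],[0.029,-0.006,0,0,0,0]]' 1 40
python3 -m handwheel '[[0.029,-0.006,0,0,0,0],[0.029,-0.006,0,0,0,0],[0.029,-0.006,0,0,0,0],[0.029,-0.006,0,0,0,0],[0.029,-0.006,0,0,0,0],[0.029,-0.006,0,0,0,0],[0.029,-0.006,0,0,0,0],[0,0,0,0,0,0]]'
cat >> h.py <<'E'
def go(x,y,z,yaw):
    o=monitor.get_obs(); r=R.from_euler('xyz',o['tcp_rot'],degrees=True); t=R.from_euler('xyz',[180,0,yaw],degrees=True)
    d=np.array([x,y,z])-o['ee_pos']
    print('t',round(o['time'],2),'tool shift',r.inv().apply(d).round(4),'turn',(r.inv()*t).as_rotvec(degrees=True).round(2),'F',o['wrist_force'].round(1),'open',round(o['opening'],4),'pos',o['ee_pos'].round(4),'rot',o['tcp_rot'].round(1))
E
python3 - <<'E'
from h import *
go(.5915,-.2665,.12,-10.6)
z=np.load('top.npz'); P=z['P'].reshape(-1,3); I=z['img'].reshape(-1,3).astype(int)
a=np.radians(2.86); u=np.array([np.cos(a),np.sin(a)]); w=np.array([-u[1],u[0]])
O=np.array([.4816,.0389]); q=(P[:,:2]-O)
s=q@u; t=q@w; Z=P[:,2]; reg=(abs(t)<.14)&(s>-.05)&(s<.3)
org=(I[:,0]>120)&(I[:,0]>1.5*I[:,1])&(I[:,2]<90)
def pr(n,m): m=m&reg; print(n,m.sum(),'s',np.percentile(s[m],[1,5,50,95,99]).round(4),'t',np.percentile(t[m],[1,5,50,95,99]).round(4))
pr('rim far',org&(Z>.07)&(Z<.082)&(abs(t)>.04)&(s>.12))
pr('rim',org&(Z>.07)&(Z<.082)&(abs(t)<.135)&(s>.04))
pr('latch',(Z>.1)&(Z<.13)&(abs(t)<.04)&(s>.15))
pr('latchmid',(Z>.06)&(Z<.13)&(abs(t)<.025)&(s>.19))
pr('blockL',(Z>.03)&(Z<.042)&(t>.02)&(s>.05)); pr('blockR',(Z>.03)&(Z<.042)&(t<-.02)&(s>.05))
c=reg&(Z>.11)&(s<.06)
for z0 in np.arange(.12,.31,.02):
    m=c&(abs(Z-z0)<.01)
    if m.sum(): print(round(z0,2),m.sum(),np.percentile(s[m],[2,50,98]).round(4))
E
```

```text
time: 0.77
ee_pos: [0.3906, -0.3914, 0.248]
tcp_rot: [-180.0, 0.0, 20.0]
wrist_force: [0.3, 0.3, -1.1]
opening: 0.0853
time: 1.43
ee_pos: [0.5693, -0.2807, 0.2466]
tcp_rot: [-179.9, 0.0, 20.2]
wrist_force: [0.9, -1.0, -0.6]
opening: 0.0856
t 1.43 tool shift [ 0.0257 -0.0054  0.1266] turn [-0.1   0.04 30.78] F [ 0.9 -1.  -0.6] open 0.0856 pos [ 0.5693 -0.2807  0.2466] rot [-179.9    0.    20.2]
rim far 271 s [0.121  0.1238 0.1674 0.1972 0.1991] t [-0.1242 -0.1223 -0.0673  0.1198  0.1219]
rim 531 s [0.0438 0.0506 0.1256 0.1947 0.1985] t [-0.1241 -0.1225 -0.0742  0.1204  0.1221]
latch 131 s [0.1759 0.1783 0.2037 0.2108 0.2114] t [-0.0352 -0.0214  0.0003  0.0244  0.0326]
latchmid 163 s [0.1926 0.1933 0.2037 0.2107 0.2114] t [-0.0209 -0.0173  0.0007  0.017   0.0207]
blockL 1025 s [0.0514 0.0562 0.1102 0.1648 0.1825] t [0.0562 0.0582 0.0807 0.1037 0.1059]
blockR 975 s [0.0512 0.056  0.11   0.1655 0.1867] t [-0.1029 -0.1011 -0.0795 -0.0578 -0.0559]
0.12 179 [-0.0182 -0.0156 -0.0142]
0.14 195 [-0.0168 -0.0134 -0.0118]
0.16 208 [-0.0149 -0.0113 -0.0099]
0.18 212 [-0.013  -0.0093 -0.0079]
0.2 231 [-0.0102 -0.0072 -0.0057]
0.22 244 [-0.0083 -0.0049 -0.0034]
0.24 245 [-0.0063 -0.003  -0.0017]
0.26 294 [-0.0042 -0.0009  0.0007]
0.28 1003 [0.0002 0.0064 0.0154]
0.3 124 [0.0064 0.0114 0.0166]
```

```bash
python3 -m handwheel '[[0.026,-0.0055,0.012,0,0,0],[0,0,0.015,0,0,4.4],[0,0,0.015,0,0,4.4],[0,0,0.015,0,0,4.4],[0,0,0.015,0,0,4.4],[0,0,0.015,0,0,4.4],[0,0,0.015,0,0,4.4],[0,0,0.015,0,0,4.4]]'
python3 - <<'E'
from h import *
i,P=snap('wrist'); save(i,'wrist1.png')
go(.5915,-.2665,.02,-10.6)
p=P.reshape(-1,3); m=(p[:,2]>.028)&(p[:,2]<.039)&(np.hypot(p[:,0]-.5915,p[:,1]+.2665)<.07)
print(m.sum(),cv2.minAreaRect(p[m][:,:2].astype(np.float32)*1000))
m=(p[:,2]>.042)&(p[:,2]<.055)&(np.hypot(p[:,0]-.5915,p[:,1]+.2665)<.07)
print(m.sum(),cv2.minAreaRect(p[m][:,:2].astype(np.float32)*1000))
E
```

```text
time: 2.1
ee_pos: [0.5881, -0.2697, 0.1302]
tcp_rot: [-180.0, 0.0, -11.0]
wrist_force: [-0.1, 0.8, -0.5]
opening: 0.0856
t 2.15 tool shift [ 0.0043 -0.0035  0.1067] turn [-0.06  0.28 -0.75] F [ 0.8 -0.4 -2.1] open 0.0853 pos [ 0.5871 -0.2693  0.1267] rot [-179.9    0.3  -11.4]
7983 ((593.3900146484375, -269.4599609375), (56.35821533203125, 99.30058288574219), 79.40010070800781)
4051 ((599.1312866210938, -270.58160400390625), (45.01677322387695, 45.14380645751953), 80.9336929321289)
```

View pics/wrist1.png

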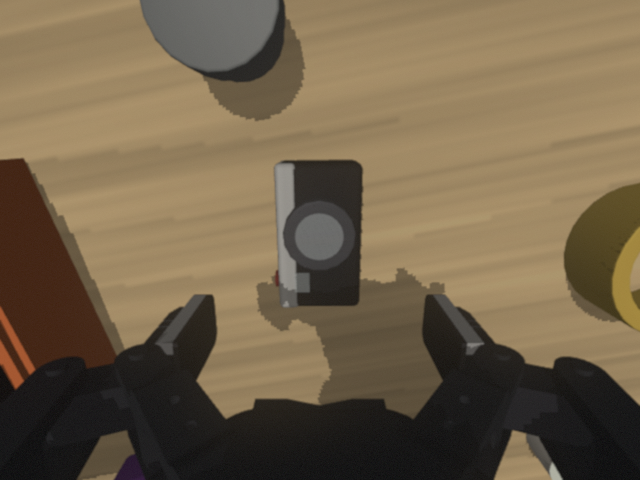

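The wrist picture shows the camera centred between the jaws at (318,233), with the lens at (319,237) and both fingers clear. I descend and grip.

```bash
python3 -m handwheel '[[0.005,-0.0023,0.016,0,0,-0.6],[0,0,0.016,0,0,0],[0,0,0.016,0,0,0],[0,0,0.016,0,0,0],[0,0,0.016,0,0,0],[0,0,0.014,0,0,0],[0,0,0.009,0,0,0],[0,0,0,0,0,0]]'
python3 -m handwheel '[[0,0,0.0015,0,0,0],[0,0,0,0,0,0],[0,0,0,0,0,0],[0,0,0,0,0,0],[0,0,0,0,0,0],[0,0,0,0,0,0],[0,0,0,0,0,0],[0,0,0,0,0,0]]' 
python3 -c "
from h import *
go(.5925,-.268,.02,-10.6)"
```

```text
time: 2.82
ee_pos: [0.5927, -0.2679, 0.0262]
tcp_rot: [-180.0, 0.2, -10.2]
wrist_force: [-0.5, 0.1, 0.8]
opening: 0.0855
time: 3.48
ee_pos: [0.594, -0.2682, 0.0269]
tcp_rot: [180.0, -0.0, -10.2]
wrist_force: [0.1, -0.4, 0.0]
opening: 0.0856
t 3.48 tool shift [-0.0015  0.      0.0069] turn [ 0.   -0.01  0.39] F [ 0.1 -0.4  0. ] open 0.0856 pos [ 0.594  -0.2682  0.0269] rot [180.   -0.  -10.2]
```

```bash
python3 -m handwheel '[[-0.001,0,0.003,0,0,0],[0,0,0.003,0,0,0],[0,0,0,0,0,0],[0,0,0,0,0,0],[0,0,0,0,0,0],[0,0,0,0,0,0],[0,0,0,0,0,0],[0,0,0,0,0,0]]' 
python3 -m handwheel '[[0,0,0,0,0,0],[0,0,0,0,0,0],[0,0,0,0,0,0],[0,0,0,0,0,0],[0,0,0,0,0,0],[0,0,0,0,0,0],[0,0,0,0,0,0],[0,0,0,0,0,0]]' -1 40
python3 -m handwheel '[[0,0,0,0,0,0],[0,0,0,0,0,0],[0,0,0,0,0,0],[0,0,0,0,0,0],[0,0,0,0,0,0],[0,0,0,0,0,0],[0,0,0,0,0,0],[0,0,0,0,0,0]]'
```

```text
time: 4.15
ee_pos: [0.593, -0.2681, 0.0209]
tcp_rot: [180.0, -0.0, -10.2]
wrist_force: [0.5, 0.5, 0.7]
opening: 0.0853
time: 4.82
ee_pos: [0.5931, -0.2682, 0.0211]
tcp_rot: [180.0, -0.0, -10.2]
wrist_force: [-0.4, -1.4, 3.5]
opening: 0.0556
time: 5.48
ee_pos: [0.5931, -0.2682, 0.0211]
tcp_rot: [180.0, -0.0, -10.2]
wrist_force: [0.5, -1.3, 5.6]
opening: 0.0555
```

```bash
python3 -m handwheel '[[0,0,-0.008,0,0,0],[0,0,-0.018,0,0,0],[0,0,-0.024,0,0,0],[0,0,-0.028,0,0,0],[0,0,-0.028,0,0,0],[0,0,-0.028,0,0,0],[0,0,-0.024,0,0,0],[0,0,-0.014,0,0,0]]' - 50
python3 - <<'E'
from h import *
go(.58,.0438,.19,-87.14)
i,P=snap('scene'); save(i,'scene2.png',(180,0,500,300),2)
E
```

```text
time: 6.15
ee_pos: [0.593, -0.2679, 0.1955]
tcp_rot: [-180.0, -0.1, -10.2]
wrist_force: [0.3, 0.1, -2.4]
opening: 0.0548
t 6.15 tool shift [-0.0681 -0.3045  0.0054] turn [-6.000e-02 -7.000e-02  7.693e+01] F [ 0.3  0.1 -2.4] open 0.0548 pos [ 0.593  -0.2679  0.1955] rot [-1.80e+02 -1.00e-01 -1.02e+01]
```

View pics/scene2.png

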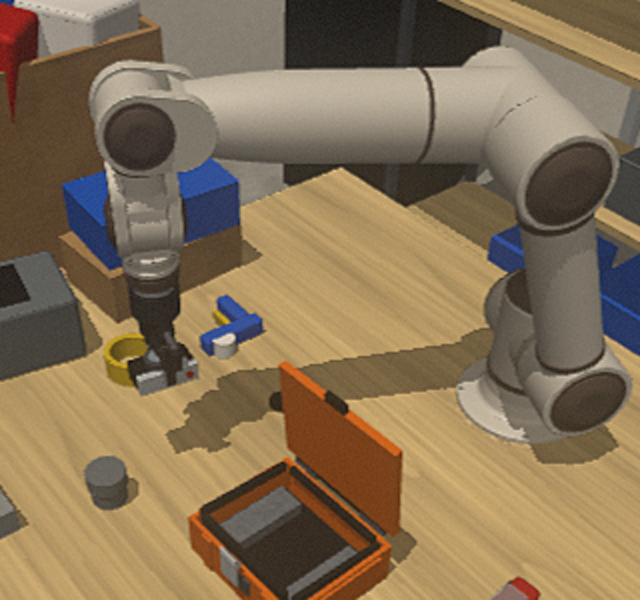

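The camera hangs level in the jaws and the forearm is far above the lid top. Next I cross over to the case.

```bash
python3 -m handwheel '[[-0.005,-0.022,0,0,0,0],[-0.009,-0.0405,0,0,0,0],[-0.009,-0.0405,0,0,0,0],[-0.009,-0.0405,0,0,0,0],[-0.009,-0.0405,0,0,0,0],[-0.009,-0.0405,0,0,0,0],[-0.009,-0.0405,0,0,0,0],[-0.009,-0.0395,0,0,0,0]]'
python3 -m handwheel '[[0,0,0,0,0,4],[0,0,0,0,0,7],[0,0,0,0,0,7],[0,0,0,0,0,7],[0,0,0,0,0,7],[0,0,0,0,0,7],[0,0,0,0,0,7],[0,0,0,0,0,7]]'
python3 -m handwheel '[[0,0,0,0,0,7],[0,0,0,0,0,7],[0,0,0,0,0,7],[0,0,0,0,0,3],[0,0,0,0,0,0],[0,0,0,0,0,0],[0,0,0,0,0,0],[0,0,0,0,0,0]]'
python3 - <<'E'
from h import *
go(.58,.0438,.07,-87.14)
i,P=snap('wrist'); save(i,'wrist2.png')
z=np.load('wrist.npz'); p=P.reshape(-1,3)
# camera body top in tool frame
m=(abs(p[:,2]-np.nanmedian(p[(p[:,2]>.16)&(p[:,2]<.2)][:,2]))<.006)
i2,P2=snap('top'); save(i2,'top2.png',(215,120,375,290),3)
E
```

```text
time: 6.87
ee_pos: [0.5653, -0.0235, 0.1939]
tcp_rot: [-177.0, 0.2, -3.7]
wrist_force: [0.7, 0.4, -4.3]
opening: 0.0553
time: 7.53
ee_pos: [0.4774, -0.2558, 0.1942]
tcp_rot: [-167.8, 7.0, -34.1]
wrist_force: [0.4, -0.6, -3.6]
opening: 0.055
time: 8.2
ee_pos: [0.4043, -0.3358, 0.1953]
tcp_rot: [-165.4, 12.3, -47.1]
wrist_force: [0.1, 0.3, -4.0]
opening: 0.0553
t 8.2 tool shift [-0.128  -0.3352  0.2489] turn [-9.71 16.76 38.14] F [ 0.1  0.3 -4. ] open 0.0553 pos [ 0.4043 -0.3358  0.1953] rot [-165.4   12.3  -47.1]
```

View pics/wrist2.png

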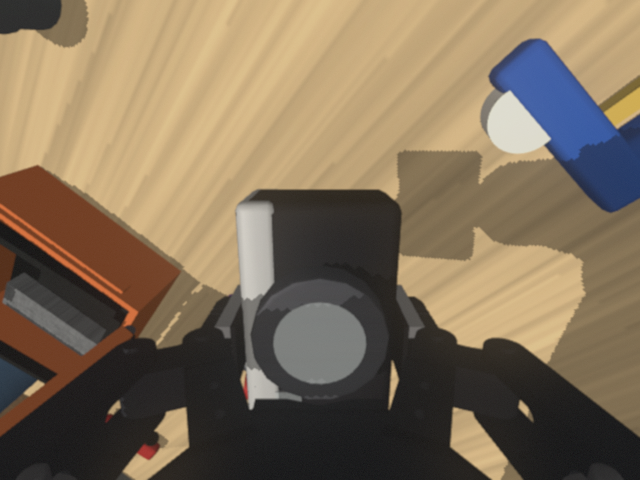

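Run:
```python
from h import *
print(monitor.get_obs()['q'].round(1))
go(.404,-.336,.2,-10)
go(.404,-.336,.2,50)
```

```text
[-47.1  12.   10.1 100.4  14.6 179.9]
t 8.3 tool shift [-0.001  -0.0007 -0.0042] turn [-18.03   7.02 -38.27] F [-0.5  0.7 -3.9] open 0.0553 pos [ 0.4044 -0.3358  0.1956] rot [-165.4   12.2  -47.1]
t 8.3 tool shift [-0.001  -0.0007 -0.0042] turn [-21.28  -3.26 -97.63] F [-0.5  0.7 -3.9] open 0.0553 pos [ 0.4044 -0.3358  0.1956] rot [-165.4   12.2  -47.1]
```

The cause is clear: joint 6 hit its 180° limit because I turned the long way round. I level the tool again and use the equivalent half-turn grasp (yaw +93).

```bash
python3 -m handwheel '[[0,0,0,-1.3,0.5,-2.8],[0,0,0,-2.6,1,-5.5],[0,0,0,-2.6,1,-5.5],[0,0,0,-2.6,1,-5.5],[0,0,0,-2.6,1,-5.5],[0,0,0,-2.6,1,-5.5],[0,0,0,-2.6,1,-5.5],[0,0,0,-1.3,0.5,-2.8]]'
python3 - <<'E'
from h import *
print(monitor.get_obs()['q'].round(1))
go(.59,-.268,.2,-10)
E
```

```text
time: 8.97
ee_pos: [0.4043, -0.3355, 0.1961]
tcp_rot: [179.7, -0.1, -9.3]
wrist_force: [1.1, 1.1, -3.7]
opening: 0.0553
[-39.6   0.7  -0.2  89.   -0.2 149.8]
t 8.97 tool shift [ 0.1722 -0.0967 -0.0042] turn [ 0.28 -0.05  0.66] F [ 1.1  1.1 -3.7] open 0.0553 pos [ 0.4043 -0.3355  0.1961] rot [ 1.797e+02 -1.000e-01 -9.300e+00]
```

```bash
python3 -m handwheel '[[0.0215,-0.0121,0,0,0,0],[0.0215,-0.0121,0,0,0,0],[0.0215,-0.0121,0,0,0,0],[0.0215,-0.0121,0,0,0,0],[0.0215,-0.0121,0,0,0,0],[0.0215,-0.0121,0,0,0,0],[0.0215,-0.0121,0,0,0,0],[0.0215,-0.0121,0,0,0,0]]'
python3 -m handwheel '[[0,0,0,0,0,-6.4],[0,0,0,0,0,-6.4],[0,0,0,0,0,-6.4],[0,0,0,0,0,-6.4],[0,0,0,0,0,-6.4],[0,0,0,0,0,-6.4],[0,0,0,0,0,-6.4],[0,0,0,0,0,-6.4]]'
python3 -m handwheel '[[0,0,0,0,0,-6.4],[0,0,0,0,0,-6.4],[0,0,0,0,0,-6.4],[0,0,0,0,0,-6.4],[0,0,0,0,0,-6.4],[0,0,0,0,0,-6.4],[0,0,0,0,0,-6.4],[0,0,0,0,0,-6.4]]'
python3 - <<'E'
from h import *
print(monitor.get_obs()['q'].round(1))
go(.58,.0438,.2,92.86)
E
```

```text
time: 9.63
ee_pos: [0.591, -0.2688, 0.1952]
tcp_rot: [179.9, 0.0, -9.7]
wrist_force: [0.2, -0.8, -3.6]
opening: 0.055
time: 10.3
ee_pos: [0.59, -0.2693, 0.1952]
tcp_rot: [180.0, 0.1, 41.8]
wrist_force: [-0.6, 0.2, -3.4]
opening: 0.0553
time: 10.97
ee_pos: [0.59, -0.2694, 0.1953]
tcp_rot: [-179.9, 0.1, 93.0]
wrist_force: [-0.1, -0.3, -4.2]
opening: 0.0552
[-24.5  18.1  19.5  91.4  -0.1  62.5]
t 10.97 tool shift [ 0.3132  0.0066 -0.0053] turn [-0.07  0.1   0.18] F [-0.1 -0.3 -4.2] open 0.0552 pos [ 0.59   -0.2694  0.1953] rot [-1.799e+02  1.000e-01  9.300e+01]
```

```bash
python3 -m handwheel '[[0.03,0.0008,0,0,0,0],[0.04,0.0008,0,0,0,0],[0.0405,0.0008,0,0,0,0],[0.0405,0.0008,0,0,0,0],[0.0405,0.0008,0,0,0,0],[0.0405,0.0008,0,0,0,0],[0.0405,0.0008,0,0,0,0],[0.0405,0.0008,0,0,0,0]]'
python3 -m handwheel '[[0,0,0,0,0,0],[0,0,0,0,0,0],[0,0,0,0,0,0],[0,0,0,0,0,0],[0,0,0,0,0,0],[0,0,0,0,0,0],[0,0,0,0,0,0],[0,0,0,0,0,0]]'
python3 - <<'E'
from h import *
print(monitor.get_obs()['q'].round(1))
go(.58,.0438,.035,92.86)
i,P=snap('wrist'); save(i,'wrist3.png')
p=P.reshape(-1,3); m=(p[:,2]>.03)&(p[:,2]<.042)&(np.hypot(p[:,0]-.58,p[:,1]-.0438)<.11)
u=R.from_euler('z',2.86,degrees=True).as_matrix()[:2,:2].T@(p[m][:,:2]-[.58,.0438]).T
print(m.sum()); 
for sg in (1,-1):
    k=u[1]*sg>0.02; print(sg,k.sum(),np.percentile(u[1][k],[1,50,99]).round(4))
zz=p[:,2]; m=(zz>.185)&(zz<.225); print(np.histogram(zz[(zz>.14)&(zz<.24)],20))
o=monitor.get_obs(); r=R.from_euler('xyz',o['tcp_rot'],degrees=True); t=r.inv().apply(p-o['ee_pos'])
m=(abs(t[:,0])<.07)&(abs(t[:,1])<.024)&(t[:,2]<.01)&(t[:,2]>-.03)
for lo in np.arange(-.03,.01,.005):
    k=m&(t[:,2]>=lo)&(t[:,2]<lo+.005)
    if k.sum()>50: print(round(lo,3),k.sum(),np.percentile(t[k],[1,50,99],axis=0).round(4).tolist())
E
```

```text
time: 11.63
ee_pos: [0.581, 0.0454, 0.1948]
tcp_rot: [-180.0, 0.1, 92.7]
wrist_force: [1.4, 0.7, -3.0]
opening: 0.0552
time: 12.3
ee_pos: [0.5818, 0.0418, 0.1946]
tcp_rot: [-179.9, 0.1, 92.6]
wrist_force: [-0.8, -0.1, -4.2]
opening: 0.0549
[ 4.2  8.9  8.4 89.6 -0.1 91.6]
t 12.3 tool shift [ 0.0024 -0.0015  0.1596] turn [-0.06  0.13 -0.29] F [-0.8 -0.1 -4.2] open 0.0549 pos [0.5818 0.0418 0.1946] rot [-1.799e+02  1.000e-01  9.260e+01]
12919
1 12015 [0.0309 0.0774 0.1044]
-1 477 [-0.0643 -0.0446 -0.0204]
(array([ 1509,  1562,  1696,  1857,  2026,  2166,  2333,  2545,  2931,
        3218,  3657,  3988,  4451, 19253,  5996,  4528, 16772,  3484,
        3990,  8582]), array([0.14000239, 0.14500223, 0.15000208, 0.15500192, 0.16000177,
       0.16500161, 0.17000145, 0.1750013 , 0.18000114, 0.18500099,
       0.19000083, 0.19500068, 0.20000052, 0.20500037, 0.21000021,
       0.21500006, 0.2199999 , 0.22499975, 0.22999959, 0.23499944,
       0.23999928]))
-0.03 13302 [[-0.0135, -0.0202, -0.0292], [0.0092, 0.0008, -0.0277], [0.0287, 0.0216, -0.0256]]
-0.025 677 [[0.0172, -0.0192, -0.025], [0.0279, 0.0005, -0.0226], [0.0299, 0.021, -0.02]]
-0.02 3501 [[-0.0255, -0.0239, -0.0197], [0.0306, -0.0129, -0.0154], [0.0487, 0.0233, -0.015]]
-0.015 9725 [[-0.0267, -0.0235, -0.015], [0.0376, 0.0022, -0.0143], [0.0508, 0.0238, -0.0107]]
-0.01 337 [[0.0503, -0.0234, -0.0099], [0.0508, -0.0002, -0.0079], [0.0511, 0.0235, -0.0051]]
-0.005 330 [[0.0505, -0.0232, -0.0049], [0.0508, -0.0002, -0.0026], [0.0511, 0.0236, -0.0001]]
0.0 278 [[0.0506, -0.0235, 0.0001], [0.0508, -0.0002, 0.0023], [0.051, 0.0233, 0.0049]]
0.005 258 [[0.0505, -0.0234, 0.0051], [0.0508, 0.0005, 0.0074], [0.051, 0.0236, 0.0099]]
```

View pics/wrist3.png

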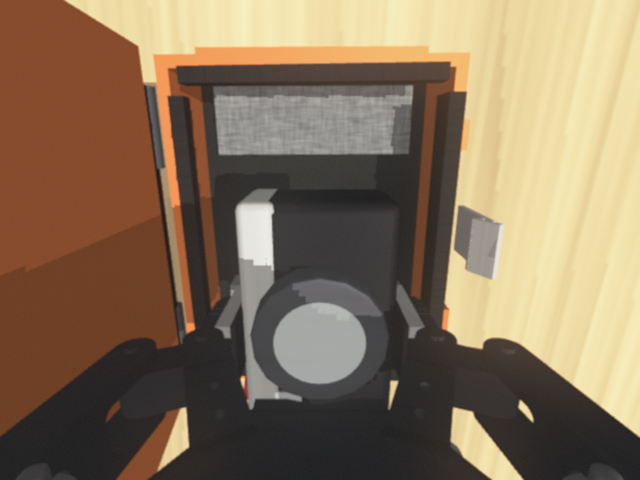

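The picture shows the camera hanging over the case. The +y block's inner edge is at row 154, the lid on the left is clear, and the catch is at (487,245).

```bash
python3 -m handwheel '[[0.0016,-0.0015,0.01,0,0,-0.3],[0,0,0.016,0,0,0],[0,0,0.016,0,0,0],[0,0,0.016,0,0,0],[0,0,0.016,0,0,0],[0,0,0.014,0,0,0],[0,0,0.01,0,0,0],[0,0,0.004,0,0,0]]'
python3 -m handwheel '[[0,0,0.002,0,0,0],[0,0,0,0,0,0],[0,0,0,0,0,0],[0,0,0,0,0,0],[0,0,0,0,0,0],[0,0,0,0,0,0],[0,0,0,0,0,0],[0,0,0,0,0,0]]'
python3 - <<'E'
from h import *
go(.58,.0438,.0325,92.86)
i,P=snap('wrist')
o=monitor.get_obs(); r=R.from_euler('xyz',o['tcp_rot'],degrees=True); t=r.inv().apply(P.reshape(-1,3)-o['ee_pos']); z=P[...,2].ravel()
m=(abs(z-.036)<.005)&(abs(t[:,1])<.05)&(t[:,0]>.04)&(t[:,0]<.13)
print('block',m.sum(),np.percentile(t[m],[1,5,50,95,99],axis=0).round(4).tolist())
m=(abs(z-.076)<.006)&(abs(t[:,0]-.06)<.04)
print('rim hinge side t_y',np.percentile(t[m&(t[:,1]>.06),1],[2,50,98]).round(4) if (m&(t[:,1]>.06)).any() else 0, 'latch side',np.percentile(t[m&(t[:,1]<-.06),1],[2,50,98]).round(4) if (m&(t[:,1]<-.06)).any() else 0)
save(i,'wrist4.png')
E
```

```text
time: 13.02
ee_pos: [0.579, 0.0437, 0.0903]
tcp_rot: [-179.8, 0.1, 92.9]
wrist_force: [-0.7, 0.5, -3.3]
opening: 0.0554
time: 13.68
ee_pos: [0.5801, 0.0438, 0.0907]
tcp_rot: [-180.0, 0.1, 92.9]
wrist_force: [0.3, 0.0, -2.6]
opening: 0.0552
t 13.68 tool shift [ 0.0002 -0.      0.0582] turn [-0.05  0.13  0.07] F [ 0.3  0.  -2.6] open 0.0552 pos [0.5801 0.0438 0.0907] rot [-1.80e+02  1.00e-01  9.29e+01]
block 22254 [[0.0563, -0.049, 0.0514], [0.0584, -0.045, 0.0519], [0.0822, -0.0, 0.053], [0.1035, 0.0449, 0.0541], [0.1053, 0.049, 0.0546]]
rim hinge side t_y [0.0791 0.0799 0.0942] latch side [-0.1021 -0.0848 -0.0836]
```

Clearances match: 5 to 6 mm to the block and centred across the case. I lower it slowly.

```bash
python3 -m handwheel '[[0,0,0.005,0,0,0],[0,0,0.01,0,0,0],[0,0,0.01,0,0,0],[0,0,0.01,0,0,0],[0,0,0.009,0,0,0],[0,0,0.006,0,0,0],[0,0,0.003,0,0,0],[0,0,0.001,0,0,0]]'
python3 -m handwheel '[[0,0,0.0005,0,0,0],[0,0,0.0005,0,0,0],[0,0,0,0,0,0],[0,0,0,0,0,0],[0,0,0,0,0,0],[0,0,0,0,0,0],[0,0,0,0,0,0],[0,0,0,0,0,0]]'
```

```text
time: 14.4
ee_pos: [0.5796, 0.0436, 0.0357]
tcp_rot: [-179.9, 0.1, 92.9]
wrist_force: [-0.6, -0.1, -3.6]
opening: 0.0549
time: 15.07
ee_pos: [0.58, 0.0436, 0.0357]
tcp_rot: [-179.9, 0.1, 92.9]
wrist_force: [0.1, 0.5, -4.1]
opening: 0.0549
```

```bash
python3 -m handwheel '[[0,0,0.0005,0,0,0],[0,0,0.0005,0,0,0],[0,0,0.0005,0,0,0],[0,0,0.0005,0,0,0],[0,0,0.0005,0,0,0],[0,0,0,0,0,0],[0,0,0,0,0,0],[0,0,0,0,0,0]]'
python3 -m handwheel '[[0,0,0.0005,0,0,0],[0,0,0.0005,0,0,0],[0,0,0.0005,0,0,0],[0,0,0,0,0,0],[0,0,0,0,0,0],[0,0,0,0,0,0],[0,0,0,0,0,0],[0,0,0,0,0,0]]'
```

```text
time: 15.73
ee_pos: [0.58, 0.0436, 0.0332]
tcp_rot: [-179.9, 0.1, 92.9]
wrist_force: [-0.8, -0.3, -0.8]
opening: 0.0555
time: 16.4
ee_pos: [0.5801, 0.0436, 0.0331]
tcp_rot: [-180.0, 0.1, 92.9]
wrist_force: [-6.0, -1.1, 10.7]
opening: 0.0551
```

Contact felt: Fz went from −4 to +10.7 N. I release and back out upward.

```bash
python3 -m handwheel '[[0,0,0,0,0,0],[0,0,0,0,0,0],[0,0,0,0,0,0],[0,0,0,0,0,0],[0,0,0,0,0,0],[0,0,0,0,0,0],[0,0,0,0,0,0],[0,0,0,0,0,0]]' 1 40
python3 -m handwheel '[[0,0,-0.005,0,0,0],[0,0,-0.01,0,0,0],[0,0,-0.015,0,0,0],[0,0,-0.03,0,0,0],[0,0,-0.04,0,0,0],[0,0,-0.04,0,0,0],[0,0,-0.04,0,0,0],[0,0,-0.03,0,0,0]]'
python3 - <<'E'
from h import *
go(.58,.0438,.25,92.86)
i,P=snap('wrist'); save(i,'wrist5.png')
p=P.reshape(-1,3); q=(p[:,:2]-[.58,.0438])@R.from_euler('z',2.86,degrees=True).as_matrix()[:2,:2]
m=(abs(q[:,0])<.07)&(abs(q[:,1])<.053)
for lo,hi in ((.038,.052),(.054,.064)):
    k=m&(p[:,2]>lo)&(p[:,2]<hi); print(k.sum(),np.nanmedian(p[k,2]),cv2.minAreaRect(q[k].astype(np.float32)*1000), p[k,2].std())
E
```

```text
time: 17.07
ee_pos: [0.58, 0.0436, 0.0315]
tcp_rot: [-179.9, 0.1, 92.9]
wrist_force: [-0.2, -0.1, 0.1]
opening: 0.0854
time: 17.73
ee_pos: [0.5802, 0.0441, 0.2465]
tcp_rot: [179.8, 0.1, 92.9]
wrist_force: [0.2, 0.3, 0.6]
opening: 0.0853
t 17.73 tool shift [-0.0003 -0.0002 -0.0035] turn [0.17 0.12 0.07] F [0.2 0.3 0.6] open 0.0853 pos [0.5802 0.0441 0.2465] rot [1.798e+02 1.000e-01 9.290e+01]
4029 0.04755303000332184 ((0.8308887481689453, 1.2669105529785156), (56.45514678955078, 99.18863677978516), 0.027386970818042755) 0.0010756156738773465
1918 0.06071518207105958 ((0.8401622772216797, 7.371000289916992), (44.976558685302734, 44.45549392700195), 5.519210338592529) 0.001007146460282639
```

View pics/wrist5.png

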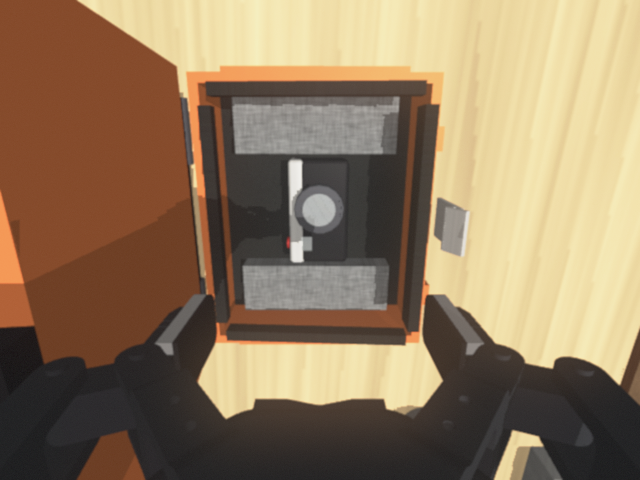

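The camera sits flat: top at 47.6 mm, lens up, centred to about 1 mm with a foam block at each end ((316,125) and (316,285)). Next I shut the gripper, turn it so its slim side faces the lid, and go over behind the lid.

```bash
python3 -m handwheel '[[0,0,-0.014,0,0,-5.6],[0,0,-0.014,0,0,-5.6],[0,0,-0.014,0,0,-5.6],[0,0,-0.014,0,0,-5.6],[0,0,-0.014,0,0,-5.6],[0,0,-0.014,0,0,-5.6],[0,0,-0.014,0,0,-5.6],[0,0,-0.014,0,0,-5.6]]' -1 40
python3 -m handwheel '[[0,0,0,0,0,-5.6],[0,0,0,0,0,-5.6],[0,0,0,0,0,-5.6],[0,0,0,0,0,-5.6],[0,0,0,0,0,-5.6],[0,0,0,0,0,-5.6],[0,0,0,0,0,-5.6],[0,0,0,0,0,-5.6]]'
cat >> h.py <<'E'
a=np.radians(2.86); U=np.array([np.cos(a),np.sin(a)]); Wd=np.array([-U[1],U[0]]); O=np.array([.4816,.0389])
def st(s=0,t=0,z=.3):
    o=monitor.get_obs(); q=o['ee_pos'][:2]-O
    print('s,t,z',(q@U).round(4),(q@Wd).round(4),o['ee_pos'][2].round(4)); go(*(O+s*U+t*Wd),z,182.86)
def corner(phi,r,hs=-.0015): # TCP s,z with the leading lower tip corner on the outer face
    return hs+r*np.cos(phi)-.014*np.sin(phi)-.011, .085+r*np.sin(phi)+.014*np.cos(phi)+.017
E
python3 - <<'E'
from h import *
st(-.06,0,.36)
print(monitor.get_obs()['q'].round(1))
p0=None
for ph in np.arange(1.466,.1,-.1):
    c=np.array(corner(ph,.175)); print(round(ph,3),c.round(4), None if p0 is None else 'tool x %.4f z %.4f'%(-(c-p0)[0],-(c-p0)[1])); p0=c
E
```

```text
time: 18.45
ee_pos: [0.5799, 0.0443, 0.3553]
tcp_rot: [-179.9, 0.1, 138.0]
wrist_force: [0.3, -0.1, 0.3]
opening: 0.0001
time: 19.12
ee_pos: [0.58, 0.0443, 0.3546]
tcp_rot: [-179.9, -0.0, -177.2]
wrist_force: [0.3, -0.7, 0.4]
opening: 0.0002
s,t,z 0.0985 0.0005 0.3546
t 19.12 tool shift [ 0.1585 -0.0007 -0.0054] turn [-0.13 -0.01 -0.06] F [ 0.3 -0.7  0.4] open 0.0002 pos [0.58   0.0443 0.3546] rot [-179.9   -0.  -177.2]
[ 4.400e+00  1.400e+01  3.250e+01  1.086e+02 -1.000e-01  1.600e+00]
1.466 [-0.0081  0.2775] None
1.366 [0.0094 0.2762] tool x -0.0175 z 0.0013
1.266 [0.0267 0.2731] tool x -0.0173 z 0.0031
1.166 [0.0436 0.2684] tool x -0.0169 z 0.0048
1.066 [0.0599 0.2619] tool x -0.0163 z 0.0064
0.966 [0.0755 0.2539] tool x -0.0156 z 0.0080
0.866 [0.0902 0.2444] tool x -0.0147 z 0.0095
0.766 [0.1039 0.2334] tool x -0.0137 z 0.0110
0.666 [0.1165 0.2211] tool x -0.0125 z 0.0123
0.566 [0.1277 0.2077] tool x -0.0112 z 0.0135
0.466 [0.1375 0.1931] tool x -0.0098 z 0.0145
0.366 [0.1459 0.1777] tool x -0.0083 z 0.0154
0.266 [0.1527 0.1615] tool x -0.0068 z 0.0162
0.166 [0.1578 0.1447] tool x -0.0051 z 0.0168
```

```bash
python3 -m handwheel '[[0.012,-0.0005,-0.002,0,0,0],[0.021,0,0,0,0,0],[0.021,0,0,0,0,0],[0.021,0,0,0,0,0],[0.021,0,0,0,0,0],[0.021,0,0,0,0,0],[0.021,0,0,0,0,0],[0.021,0,0,0,0,0]]'
python3 -m handwheel '[[0,0,0.006,0,0,0],[0,0,0.012,0,0,0],[0,0,0.012,0,0,0],[0,0,0.012,0,0,0],[0,0,0.012,0,0,0],[0,0,0.012,0,0,0],[0,0,0.01,0,0,0],[0,0,0.003,0,0,0]]'
python3 - <<'E'
from h import *
st(-.0081,0,.2775)
i,P=snap('scene'); save(i,'scene3.png',(240,60,440,260),3)
E
```

```text
time: 19.78
ee_pos: [0.4201, 0.0368, 0.3567]
tcp_rot: [-179.9, 0.0, -177.5]
wrist_force: [-0.5, 0.4, 0.4]
opening: 0.0002
time: 20.45
ee_pos: [0.4213, 0.0366, 0.2756]
tcp_rot: [-179.9, -0.1, -177.5]
wrist_force: [-0.5, -0.4, 0.0]
opening: -0.0004
s,t,z -0.0604 0.0008 0.2756
t 20.45 tool shift [-0.0523 -0.0005 -0.0021] turn [-0.13 -0.14 -0.34] F [-0.5 -0.4  0. ] open -0.0004 pos [0.4213 0.0366 0.2756] rot [-1.799e+02 -1.000e-01 -1.775e+02]
```

View pics/scene3.png

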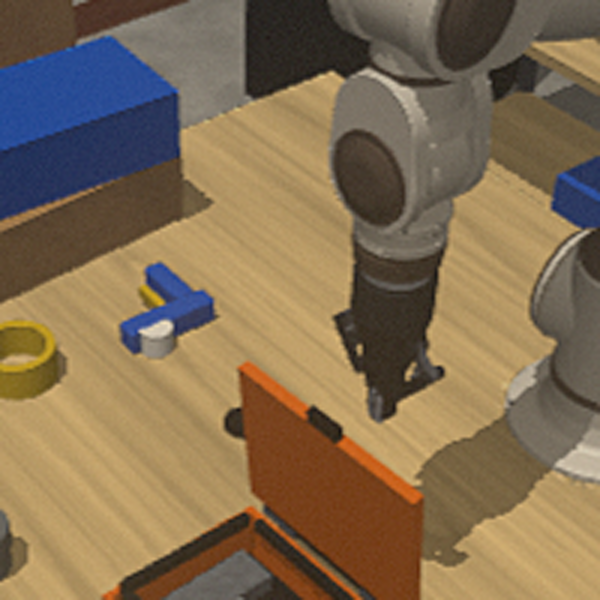

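The closed fingers stand behind the lid at (380,405), clear and centred on the tongue. I advance to contact and begin the swing.

```bash
python3 -m handwheel '[[-0.012,0,0,0,0,0],[-0.012,0,0,0,0,0],[-0.011,0,0,0,0,0],[-0.006,0,0,0,0,0],[-0.004,0,0,0,0,0],[-0.005,0,0,0,0,0],[-0.006,0,0,0,0,0],[-0.007,0,0,0,0,0]]'
python3 -c "
from h import *
st(.0094,0,.2762)"
```

```text
time: 21.17
ee_pos: [0.4843, 0.0395, 0.2768]
tcp_rot: [-179.9, -0.1, -177.5]
wrist_force: [-3.1, -0.1, -0.6]
opening: 0.0003
s,t,z 0.0027 0.0005 0.2768
t 21.17 tool shift [-0.0067 -0.0004  0.0006] turn [-0.12 -0.1  -0.33] F [-3.1 -0.1 -0.6] open 0.0003 pos [0.4843 0.0395 0.2768] rot [-1.799e+02 -1.000e-01 -1.775e+02]
```

```bash
python3 -m handwheel '[[-0.0067,0,0.0006,0,0,0],[-0.0087,0,0.0015,0,0,0],[-0.0087,0,0.0016,0,0,0],[-0.0085,0,0.0023,0,0,0],[-0.0085,0,0.0025,0,0,0],[-0.0082,0,0.0031,0,0,0],[-0.0081,0,0.0033,0,0,0],[-0.0079,0,0.0039,0,0,0]]'
python3 -m handwheel '[[-0.0078,0,0.004,0,0,0],[-0.0074,0,0.0047,0,0,0],[-0.0073,0,0.0048,0,0,0],[-0.0069,0,0.0054,0,0,0],[-0.0068,0,0.0056,0,0,0],[-0.0063,0,0.0061,0,0,0],[-0.0062,0,0.0062,0,0,0],[-0.0057,0,0.0067,0,0,0]]'
python3 -c "
from h import *
st(*[(s,0,z) for s,z in [corner(.566,.175)]][0])"
```

```text
time: 21.83
ee_pos: [0.5504, 0.0424, 0.2574]
tcp_rot: [-179.9, -0.1, -177.5]
wrist_force: [-1.5, 1.0, 1.2]
opening: -0.0
time: 22.5
ee_pos: [0.6046, 0.0446, 0.2137]
tcp_rot: [-179.9, -0.0, -177.5]
wrist_force: [0.4, -0.3, 0.5]
opening: -0.0001
s,t,z 0.1231 -0.0004 0.2137
t 22.5 tool shift [-0.0046  0.0005  0.006 ] turn [-0.13 -0.04 -0.33] F [ 0.4 -0.3  0.5] open -0.0001 pos [0.6046 0.0446 0.2137] rot [-179.9   -0.  -177.5]
```

```bash
cat >> h.py <<'E'
def lid():
    i,P=snap('top'); p=P.reshape(-1,3); q=p[:,:2]-O; s=q@U; t=q@Wd
    m=(abs(t)>.05)&(abs(t)<.078)&(s>.03)&(s<.21)&(p[:,2]>.05); k=np.polyfit(s[m],p[m,2],1)
    r=p[m,2]-np.polyval(k,s[m]); g=abs(r)<.004; k=np.polyfit(s[m][g],p[m,2][g],1)
    print('lid',g.sum(),'angle',np.arctan(k[0]).round(4),'z at hinge',k[1].round(4),'tip s',s[m].max().round(4))
E
python3 -c "
from h import *
lid(); st(*[(s,0,z) for s,z in [corner(.566,.175)]][0])"
```

```text
Traceback (most recent call last):
  File "h.py", line 33, in lid
    r=p[m,2]-np.polyval(k,s[m]); g=abs(r)<.004; k=np.polyfit(s[m][g],p[m,2][g],1)
                                                  ~~~~~~~~~~^^^^^^^^^^^^^^^^^^^^^
TypeError: expected non-empty vector for x
```

```bash
python3 - <<'E'
s=open('h.py').read()
i=s.index('def lid()')
open('h.py','w').write(s[:i]+'''def lid():
    i,P=snap('top'); p=P.reshape(-1,3); q=p[:,:2]-O; s=q@U; t=q@Wd; I=i.reshape(-1,3).astype(int)
    m=(abs(t)>.03)&(abs(t)<.115)&(s>.0)&(s<.21)&(p[:,2]>.08)&(p[:,2]<.32)&(I[:,0]>1.6*I[:,2])&(I[:,0]-I[:,2]>50)
    k=np.polyfit(s[m],p[m,2],1)
    for _ in range(8):
        r=abs(p[m,2]-np.polyval(k,s[m])); g=r<=max(.004,np.median(r)*1.5); k=np.polyfit(s[m][g],p[m,2][g],1)
    print('lid',m.sum(),g.sum(),'angle',np.arctan(k[0]).round(4),'z at hinge',k[1].round(4),'s range',s[m].min().round(3),s[m].max().round(4))
''')
E
python3 -c "
from h import *
lid(); st(*[(s,0,z) for s,z in [corner(.566,.175)]][0])
i=np.load('top.npz')['img']; save(i,'top3.png',(190,120,390,290),3)"
```

```text
lid 2033 1724 angle 0.597 z at hinge 0.1065 s range 0.0 0.197
s,t,z 0.1227 -0.0005 0.2124
t 22.6 tool shift [-0.005   0.0005  0.0047] turn [-0.14 -0.17 -0.34] F [-0.  -0.3 -0.8] open 0.0001 pos [0.6042 0.0445 0.2124] rot [-179.9   -0.2 -177.5]
```

View pics/top3.png

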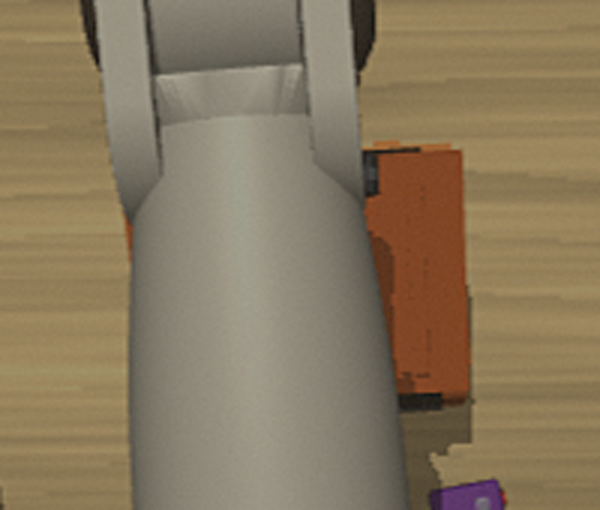

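The picture shows the lid partly down under the arm. The depth fit gives 0.60 rad, matching where the fingertip is, so it is following. I continue to about 0.2 rad.

```bash
python3 -m handwheel '[[-0.0063,0,0.0066,0,0,0],[-0.0063,0,0.0068,0,0,0],[-0.0063,0,0.007,0,0,0],[-0.0062,0,0.007,0,0,0],[-0.0052,0,0.008,0,0,0],[-0.005,0,0.008,0,0,0],[-0.0046,0,0.008,0,0,0],[-0.0044,0,0.0082,0,0,0]]'
python3 -c "
from h import *
lid(); st(*[(s,0,z) for s,z in [corner(.15,.19)]][0])"
```

```text
time: 23.27
ee_pos: [0.6485, 0.0464, 0.1536]
tcp_rot: [-179.9, -0.1, -177.5]
wrist_force: [0.6, 0.7, 0.6]
opening: 0.0002
lid 1967 1742 angle 0.2008 z at hinge 0.1013 s range 0.004 0.1868
s,t,z 0.1671 -0.0008 0.1516
t 23.32 tool shift [-0.0062  0.0009  0.0073] turn [-0.13 -0.18 -0.33] F [-0.7  0.6 -1.5] open 0.0001 pos [0.6485 0.0464 0.1516] rot [-179.9   -0.2 -177.5]
```

```bash
python3 -m handwheel '[[-0.002,0,0.0025,0,0,0],[-0.002,0,0.0025,0,0,0],[-0.002,0,0.0025,0,0,0],[-0.002,0.0003,0.0025,0,0,0],[-0.001,0.0003,0.0015,0,0,0],[-0.001,0.0003,0.001,0,0,0],[-0.001,0,0.001,0,0,0],[0,0,0,0,0,0]]'
python3 -c "
from h import *
st(.1785,0,.131)"
python3 -m handwheel '[[-0.0002,0,0.001,0,0,0],[0,0,0.001,0,0,0],[0,0,0.001,0,0,0],[0,0,0.001,0,0,0],[0,0,0.001,0,0,0],[0,0,0.001,0,0,0],[0,0,0,0,0,0],[0,0,0,0,0,0]]'
python3 -c "
from h import *
st(.1785,0,.131)"
```

```text
time: 23.98
ee_pos: [0.6591, 0.0478, 0.141]
tcp_rot: [-179.9, -0.1, -177.5]
wrist_force: [-0.1, 0.0, 0.4]
opening: 0.0001
s,t,z 0.1777 0.0 0.141
t 23.98 tool shift [-0.0008 -0.      0.01  ] turn [-0.13 -0.06 -0.33] F [-0.1  0.   0.4] open 0.0001 pos [0.6591 0.0478 0.141 ] rot [-1.799e+02 -1.000e-01 -1.775e+02]
time: 24.65
ee_pos: [0.6591, 0.0477, 0.135]
tcp_rot: [-179.9, -0.1, -177.5]
wrist_force: [0.7, 0.1, 0.8]
opening: 0.0003
s,t,z 0.1777 -0.0 0.135
t 24.65 tool shift [-0.0008  0.      0.004 ] turn [-0.13 -0.07 -0.34] F [0.7 0.1 0.8] open 0.0003 pos [0.6591 0.0477 0.135 ] rot [-1.799e+02 -1.000e-01 -1.775e+02]
```

```bash
python3 -m handwheel '[[-0.0006,0,0.001,0,0,0],[0,0,0.001,0,0,0],[0,0,0.001,0,0,0],[0,0,0.001,0,0,0],[0,0,0,0,0,0],[0,0,0,0,0,0],[0,0,0,0,0,0],[0,0,0,0,0,0]]'
python3 -m handwheel '[[0,0,0.001,0,0,0],[0,0,0.001,0,0,0],[0,0,0.001,0,0,0],[0,0,0,0,0,0],[0,0,0,0,0,0],[0,0,0,0,0,0],[0,0,0,0,0,0],[0,0,0,0,0,0]]'
python3 -c "
from h import *
st(.1785,0,.116);lid()"
```

```text
time: 25.32
ee_pos: [0.6597, 0.0478, 0.131]
tcp_rot: [-179.9, -0.1, -177.5]
wrist_force: [0.3, 0.4, 0.5]
opening: 0.0001
time: 25.98
ee_pos: [0.66, 0.0478, 0.1286]
tcp_rot: [-179.9, -0.0, -177.5]
wrist_force: [0.3, 0.2, 5.6]
opening: 0.0004
s,t,z 0.1786 -0.0 0.1286
t 25.98 tool shift [0.0001 0.     0.0126] turn [-0.12 -0.   -0.33] F [0.3 0.2 5.6] open 0.0004 pos [0.66   0.0478 0.1286] rot [-179.9   -0.  -177.5]
lid 1915 1683 angle 0.0641 z at hinge 0.1003 s range 0.006 0.1928
```

Seal contact felt: 5.6 N at 0.064 rad. I press in small steps and watch the force.

```bash
python3 -m handwheel '[[0,0,0.0005,0,0,0],[0,0,0.0005,0,0,0],[0,0,0,0,0,0],[0,0,0,0,0,0],[0,0,0,0,0,0],[0,0,0,0,0,0],[0,0,0,0,0,0],[0,0,0,0,0,0]]'
python3 -m handwheel '[[0,0,0.0005,0,0,0],[0,0,0.0005,0,0,0],[0,0,0.0005,0,0,0],[0,0,0,0,0,0],[0,0,0,0,0,0],[0,0,0,0,0,0],[0,0,0,0,0,0],[0,0,0,0,0,0]]'
python3 -m handwheel '[[0,0,0.0005,0,0,0],[0,0,0.0005,0,0,0],[0,0,0.0005,0,0,0],[0,0,0,0,0,0],[0,0,0,0,0,0],[0,0,0,0,0,0],[0,0,0,0,0,0],[0,0,0,0,0,0]]'
```

```text
time: 26.7
ee_pos: [0.6601, 0.0478, 0.128]
tcp_rot: [-179.9, 0.0, -177.5]
wrist_force: [0.2, 0.5, 7.6]
opening: 0.0
time: 27.37
ee_pos: [0.6603, 0.0478, 0.1265]
tcp_rot: [-179.9, 0.0, -177.5]
wrist_force: [1.4, -0.3, 6.9]
opening: 0.0004
time: 28.03
ee_pos: [0.6605, 0.0478, 0.1251]
tcp_rot: [-179.9, 0.1, -177.5]
wrist_force: [1.6, -0.4, 7.3]
opening: -0.0001
```

```bash
python3 -m handwheel '[[0,0,0.0005,0,0,0],[0,0,0.0005,0,0,0],[0,0,0,0,0,0],[0,0,0,0,0,0],[0,0,0,0,0,0],[0,0,0,0,0,0],[0,0,0,0,0,0],[0,0,0,0,0,0]]'
python3 -m handwheel '[[0,0,0.0005,0,0,0],[0,0,0.0005,0,0,0],[0,0,0,0,0,0],[0,0,0,0,0,0],[0,0,0,0,0,0],[0,0,0,0,0,0],[0,0,0,0,0,0],[0,0,0,0,0,0]]'
```

```text
time: 28.7
ee_pos: [0.6605, 0.0478, 0.1242]
tcp_rot: [-179.9, 0.1, -177.5]
wrist_force: [1.8, 1.0, 8.0]
opening: 0.0
time: 29.37
ee_pos: [0.6606, 0.0478, 0.1232]
tcp_rot: [-179.9, 0.1, -177.5]
wrist_force: [3.1, -0.2, 7.1]
opening: 0.0001
```

```bash
python3 -m handwheel '[[0,0,0.0005,0,0,0],[0,0,0.0005,0,0,0],[0,0,0,0,0,0],[0,0,0,0,0,0],[0,0,0,0,0,0],[0,0,0,0,0,0],[0,0,0,0,0,0],[0,0,0,0,0,0]]'
python3 -c "
from h import *
st(.1785,0,.116);lid()"
```

```text
time: 30.03
ee_pos: [0.6607, 0.0478, 0.1223]
tcp_rot: [-179.9, 0.1, -177.5]
wrist_force: [3.2, -0.0, 6.2]
opening: 0.0001
s,t,z 0.1793 -0.0 0.1223
t 30.03 tool shift [0.0008 0.     0.0063] turn [-0.12  0.11 -0.33] F [ 3.2 -0.   6.2] open 0.0001 pos [0.6607 0.0478 0.1223] rot [-1.799e+02  1.000e-01 -1.775e+02]
lid 1898 1693 angle 0.0343 z at hinge 0.0997 s range 0.006 0.1933
```

```bash
python3 -m handwheel '[[-0.0008,0,0.0005,0,0,0],[0,0,0.0005,0,0,0],[0,0,0,0,0,0],[0,0,0,0,0,0],[0,0,0,0,0,0],[0,0,0,0,0,0],[0,0,0,0,0,0],[0,0,0,0,0,0]]'
python3 -m handwheel '[[0,0,0.0005,0,0,0],[0,0,0.0005,0,0,0],[0,0,0,0,0,0],[0,0,0,0,0,0],[0,0,0,0,0,0],[0,0,0,0,0,0],[0,0,0,0,0,0],[0,0,0,0,0,0]]'
```

```text
time: 30.75
ee_pos: [0.6609, 0.0478, 0.121]
tcp_rot: [-179.9, 0.0, -177.5]
wrist_force: [0.2, 0.0, 7.1]
opening: -0.0003
time: 31.42
ee_pos: [0.661, 0.0478, 0.1201]
tcp_rot: [-179.9, 0.0, -177.5]
wrist_force: [0.5, 0.3, 7.5]
opening: -0.0001
```

```bash
python3 -m handwheel '[[0,0,0.0005,0,0,0],[0,0,0.0005,0,0,0],[0,0,0,0,0,0],[0,0,0,0,0,0],[0,0,0,0,0,0],[0,0,0,0,0,0],[0,0,0,0,0,0],[0,0,0,0,0,0]]'
python3 -m handwheel '[[0,0,0.0005,0,0,0],[0,0,0.0005,0,0,0],[0,0,0,0,0,0],[0,0,0,0,0,0],[0,0,0,0,0,0],[0,0,0,0,0,0],[0,0,0,0,0,0],[0,0,0,0,0,0]]'
```

```text
time: 32.08
ee_pos: [0.6611, 0.0478, 0.1193]
tcp_rot: [-179.9, 0.1, -177.5]
wrist_force: [1.6, 0.2, 8.1]
opening: 0.0002
time: 32.75
ee_pos: [0.6612, 0.0478, 0.1183]
tcp_rot: [-179.9, 0.1, -177.5]
wrist_force: [1.2, 0.3, 8.7]
opening: -0.0001
```

```bash
python3 -m handwheel '[[-0.0003,0,0.0005,0,0,0],[0,0,0.0005,0,0,0],[0,0,0,0,0,0],[0,0,0,0,0,0],[0,0,0,0,0,0],[0,0,0,0,0,0],[0,0,0,0,0,0],[0,0,0,0,0,0]]'
python3 -m handwheel '[[0,0,0.0005,0,0,0],[0,0,0.0005,0,0,0],[0,0,0,0,0,0],[0,0,0,0,0,0],[0,0,0,0,0,0],[0,0,0,0,0,0],[0,0,0,0,0,0],[0,0,0,0,0,0]]'
```

```text
time: 33.42
ee_pos: [0.6613, 0.0478, 0.1173]
tcp_rot: [-179.9, 0.0, -177.5]
wrist_force: [0.1, -1.2, 8.3]
opening: -0.0003
time: 34.08
ee_pos: [0.6614, 0.0479, 0.1164]
tcp_rot: [-179.9, 0.1, -177.5]
wrist_force: [-0.3, 0.4, 9.3]
opening: 0.0002
```

```bash
python3 -m handwheel '[[0,0,0.0005,0,0,0],[0,0,0.0005,0,0,0],[0,0,0,0,0,0],[0,0,0,0,0,0],[0,0,0,0,0,0],[0,0,0,0,0,0],[0,0,0,0,0,0],[0,0,0,0,0,0]]'
python3 -m handwheel '[[0,0,0.0005,0,0,0],[0,0,0.0005,0,0,0],[0,0,0,0,0,0],[0,0,0,0,0,0],[0,0,0,0,0,0],[0,0,0,0,0,0],[0,0,0,0,0,0],[0,0,0,0,0,0]]'
```

```text
time: 34.75
ee_pos: [0.6614, 0.0479, 0.1155]
tcp_rot: [-179.9, 0.1, -177.5]
wrist_force: [0.6, 0.3, 9.8]
opening: 0.0002
time: 35.42
ee_pos: [0.6615, 0.0479, 0.1146]
tcp_rot: [-179.9, 0.1, -177.5]
wrist_force: [0.4, 1.0, 10.0]
opening: -0.0001
```

```bash
python3 -m handwheel '[[0,0,0.0005,0,0,0],[0,0,0.0005,0,0,0],[0,0,0,0,0,0],[0,0,0,0,0,0],[0,0,0,0,0,0],[0,0,0,0,0,0],[0,0,0,0,0,0],[0,0,0,0,0,0]]'
python3 -c "
from h import *
lid()"
```

```text
time: 36.08
ee_pos: [0.6615, 0.0479, 0.114]
tcp_rot: [-179.9, 0.1, -177.5]
wrist_force: [-0.6, 1.0, 13.1]
opening: 0.0001
lid 1869 1673 angle -0.0105 z at hinge 0.0995 s range 0.004 0.1938
```

```bash
python3 -m handwheel '[[0,0,0.0005,0,0,0],[0,0,0.0005,0,0,0],[0,0,0,0,0,0],[0,0,0,0,0,0],[0,0,0,0,0,0],[0,0,0,0,0,0],[0,0,0,0,0,0],[0,0,0,0,0,0]]'
```

```text
time: 36.8
ee_pos: [0.6615, 0.0479, 0.1139]
tcp_rot: [-179.9, 0.1, -177.5]
wrist_force: [-2.3, 0.2, 17.3]
opening: -0.0
```

The force rose steeply (10 → 17 N) with no travel, which looks like the stop just past the catch. I ease off and see whether the lid stays down.

```bash
python3 -m handwheel '[[0,0,-0.001,0,0,0],[0,0,-0.001,0,0,0],[0,0,-0.001,0,0,0],[0,0,-0.002,0,0,0],[0,0,-0.002,0,0,0],[0,0,-0.003,0,0,0],[0,0,-0.003,0,0,0],[0,0,-0.003,0,0,0]]'
python3 -c "
from h import *
lid(); st(.1785,0,.114)"
```

```text
time: 37.47
ee_pos: [0.6605, 0.0478, 0.1268]
tcp_rot: [-179.9, -0.1, -177.5]
wrist_force: [-0.4, -0.8, -0.3]
opening: 0.0001
lid 1852 1645 angle 0.0039 z at hinge 0.0997 s range 0.006 0.1929
s,t,z 0.1794 -0.0 0.1277
t 37.52 tool shift [0.0009 0.0001 0.0137] turn [-0.13 -0.06 -0.33] F [ 0.4 -0.3  0.3] open -0.0 pos [0.6608 0.0478 0.1277] rot [-1.799e+02 -1.000e-01 -1.775e+02]
```

The lid stays at 0.004 rad with no load, so it is latched. I retreat and do a final check.

```bash
python3 -m handwheel '[[0,0,-0.01,0,0,0],[0,0,-0.02,0,0,0],[0,0,-0.03,0,0,0],[0,0,-0.03,0,0,0],[0,0,-0.03,0,0,0],[0,0,-0.03,0,0,0],[0,0,-0.02,0,0,0],[0,0,-0.01,0,0,0]]'
python3 -m handwheel '[[0,0,0,0,0,0],[0,0,0,0,0,0],[0,0,0,0,0,0],[0,0,0,0,0,0],[0,0,0,0,0,0],[0,0,0,0,0,0],[0,0,0,0,0,0],[0,0,0,0,0,0]]'
python3 -c "
from h import *
lid(); st(.1785,0,.3); i,P=snap('scene'); save(i,'scene4.png',(160,100,480,400),2)"
```

```text
time: 38.18
ee_pos: [0.661, 0.0482, 0.3114]
tcp_rot: [-179.9, 0.2, -177.5]
wrist_force: [0.1, -0.2, 0.2]
opening: 0.0
time: 38.85
ee_pos: [0.6609, 0.0482, 0.3069]
tcp_rot: [-179.9, -0.1, -177.5]
wrist_force: [0.5, 0.1, -0.0]
opening: 0.0002
lid 1674 1469 angle 0.0033 z at hinge 0.0999 s range 0.002 0.1932
s,t,z 0.1796 0.0004 0.307
t 38.9 tool shift [ 0.0011 -0.0004  0.007 ] turn [-0.13 -0.07 -0.33] F [-0.5 -0.3 -0.2] open 0.0001 pos [0.661  0.0482 0.307 ] rot [-1.799e+02 -1.000e-01 -1.775e+02]
```

View pics/scene4.png

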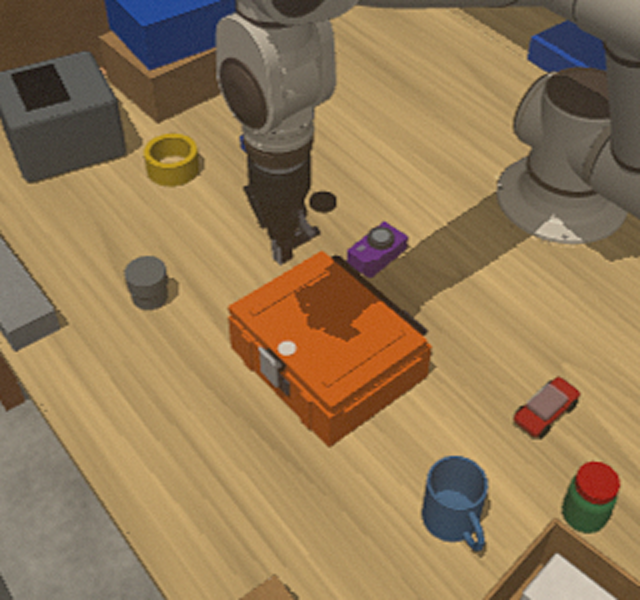

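The lid is shut level with its tongue under the catch at (268,365). The robot is clear, and the goods in view look undisturbed. I hand the job in.

```bash
python3 -c "
from workcell import order
print(order.job_done())"
```

```text
the job is handed in; nothing more can be done
None
```

The camera is packed and the lid is latched; I handed the job in at about 39 s of the 64 s allowed.

- **Placing:** I set the camera down lens up, feeling contact at about 11 N before letting go. A depth check showed it flat on the foam, about 1 mm off centre, with about 5 to 6 mm to each end block.
- **Lid:** I swung it down with the closed fingers, then pressed on the white disc in steps of 1 to 1.5 mm. Force at the seal rose slowly from about 6 to 10 N, then jumped to 17 N with almost no further travel, so I stopped. I never felt a clear click. The evidence for the catch is the stop and the lid staying down.
- **Last checks:** With the robot clear, the lid measured 0.003 rad about 1.4 s after I let go, well below the 0.045 limit. The wrist force was about zero and the goods in view looked undisturbed, but the pricing gun was mostly hidden behind the arm in that picture.

One thing went wrong on the way. My first turn towards the case ran joint 6 into its 180° limit, and the arm swung aside and tilted up to about 15° while holding the camera. The force readings showed no sign of contact and the grip held; I levelled the tool and turned it the other way.

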